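Clamp a tall dial-indicator stand in a torque-limited side clamp

TASK

Fetch the tall, top-heavy dial-indicator stand (square foot, round dial) and, keeping it upright, set it down gently on the clamp plate, centred between the jaw and the fence with its dial facing the knob, and let go. Then turn the knob clockwise until the jaw has pushed the foot flush against the fence and the knob's slip clutch gives way (clicks), so that the stand stays clamped. Leave the shorter round-footed stand and the spray can standing where they are.

Things in the scene. Friction and masses are not known exactly. Their poses are not given: they have to be found in the camera images.
- indicator_stand: Dial-indicator stand, loose, about 0.55 kg, 215 mm tall, top-heavy (tips past about 11 degrees). Origin: centre of the foot's underside; z up, dial faces -x. Foot 62 x 62 x 12 mm, column 16 mm across, grey head 44 (x) x 36 (y) x 50 mm from z 165 to 215 mm; dial 54 mm across on the head's -x face, x -22 to -37 mm. Grip the head across y from above, about z 190 mm
- dial (a point): centre of the indicator stand's dial face, at (-36, 0, 190) mm in the stand's frame
- clamp_base: Side clamp fixed on the bench. Origin: at bench height under the seat's centre; x points from knob to fence. Plate 10 mm thick, x -220 to 54 mm, up to 130 mm wide. Fence 80 mm wide, face at x = 31 mm, 14 mm above the plate. Knob housing 66 x 62 mm, 40 mm high, at x = -180 mm. Set the stand down at about x = -8 mm, y = 0, its x axis along the clamp's; clamped, it is at x = 0, z = 10 mm
- seat (a point): on the plate's top surface, at (0, 0, 10) mm in the clamp's frame
- jaw: steel jaw that slides along the clamp's x axis to the fence, 56 mm wide, top 23 mm over the bench, on a rack bar from the knob housing; its spring-backed pad (6 N/mm) yields up to 4 mm. Fully back, its frame coincides with the clamp's
- jaw_face (a point): centre of the jaw's pushing face; fully back at the start, 78 mm from the fence, so a 62 mm foot has 16 mm of play
- spindle (a joint): rad, turn of the clamp's spindle, clockwise from above positive; 0 at the start, jaw fully back; moves the jaw 18 mm per rad, so it has closed on a foot at the fence at about 0.89 and is tight at about 1.0; friction (0.15 N m) keeps it where it is left; end stop 1.4
- torque_knob (a joint): rad, slip of the knob on the spindle, clockwise positive; 0 at the start and while the jaw moves freely, grows once the clutch slips (0.35 N m); clicked means over 0.2
- knob_grip (a point): grip point on the knob's vertical axis, 70 mm over the bench, (-180, 0, 70) mm in the clamp's frame. The knob is a bar 56 mm long (point's x), 16 mm thick (y), 54 to 84 mm over the bench; grip it across y. At the start it lies along the clamp's x axis; clockwise from above closes the jaw; about 1.2 to 1.4 rad in all
- plain_stand: shorter stand to be left alone, loose: round foot 68 mm across, column, plain 36 mm head, no dial; 168 mm tall; origin under its foot
- spray_can: spray can to be left alone, loose, 65 mm across, 213 mm tall; origin under its centre

How it is judged:
By the outcome, as a careful person would: the job done as asked, in the order asked, and still so for the second after the job is handed in, with the robot touching nothing.
It also fails if it takes over 72 s, if anything falls off the work surface, if the arm or the gripper's body presses on something with over 40 N, if the wrist force passes 120 N, or if a joint passes its speed limit or range.

ROBOT

A 7-joint arm with a two-finger parallel gripper is mounted at the origin on a cart in front of the work surface, level with it; the furniture and walls round the work are solid. World frame = base frame: x ahead of the robot, y to its left, z up, the work surface at z = 0. Lengths are in m, angles in rad, forces in N, time in s.
With the tool pointing down it reaches from about 0.425 to 0.925 m from the base axis. Payload 6.8 kg.
Tool frame: the origin (TCP) lies at the very end of the fingers, on their centre line; the grasp point (between the pads) lies 19 mm behind it; z points along the fingers, y is the line along which they close (so a half turn about z gives the same grasp; the last joint's range is limited). The gripper opens to 85 mm and grips with 20 to 120 N. Pads are 22 mm wide; open, the fingers measure 114 mm over their backs; the gripper's body (76 mm by 85 mm) begins 54 mm behind the grasp point. The pads swing forward as they close: fully open they stand 13 mm farther back than shut.
Start: joints at [1.048, 0.477, 0.022, 1.555, -0.011, 1.109, -0.083], TCP at [0.272, -0.618, 0.204] pointing down, gripper open.
Joint ranges: [-2.96, 2.96], [-0.34, 2.1], [-1.41, 1.46], [0.24, 2.44], [-1.37, 4.51], [0.17, 1.92], [-2.96, 2.96]. Speed limits (rad/s): [2.39, 2.39, 3.14, 3.14, 3.14, 3.14, 3.14].

INTERFACE

Orientations are given as a unit quaternion [w, x, y, z].
In Python, from station import bot gives the robot as it stands. The module is installed in compiled form; this text tells all that it offers.
- The arm moves only by the shell command python3 -m jog 'ROWS' [OPENING] [FORCE]. ROWS is JSON, a list of rows, each a list of 4 numbers: the shift along the tool's x, y, z in cm, then the turn about the tool's z in rad. In form: [[x, y, z, spin], ...]. A call has 1 to 20 rows; each row is the pose to reach, as a shift and turn from the pose commanded when the call began, along the tool's axes at that moment; what a row does not reach only later rows make up. A row lasts 1/12 s, in which the tool goes at most 41.7 mm and 7.16 degrees, less where a joint would pass 70% of its speed; a pose out of reach is approached as far as the arm can. A call with a gripper value outside its range is refused whole. OPENING is the closure, from -1 (fully open) to 1 (shut), set as the call begins (- or left out, the last holds). The fingers move at their own pace and stop on an object; FORCE is the grip in N (left out, the last holds). Time passes only in rows, so rows that repeat a pose let the fingers close. It gives the time, the measured TCP pose, the force, the opening and the grip force at its end, in the units of the state.
- bot.get_obs(): the state, without advancing time (a new reading comes with each control period).
- bot.read_camera(name): name is "scene" or "side" or "wrist"; returns a dict with "pixels" (480x640x3 uint8, red, green, blue), "depth" (480x640 float32, m along the optical axis (not along the pixel's ray), 0 where there is no reading), "fovy" (degrees; the focal length in pixels is half the picture's height over the tangent of half this angle, whatever the lens; pixels are square), "cx", "cy" (the principal point, pixels), "distortion" ([k1, k2, p1, p2, k3] as OpenCV has them; the pictures are not rectified), "pose" (4x4, takes a point from camera to world coordinates). Camera axes: x right, y down, z forward; pixel columns grow to the right and rows downward; lengths in m; the calibration is good to about 2 mm. A picture is of the moment at which its call begins.
- bot.hand_in(): hands the job in; it is judged then, once.
The state is a dict: "t": time; "q": joint angles; "joint_vel": joint speeds; "joint_torque": joint torques, N m; "eef_pos": TCP position; "tool_rot": TCP orientation; "contact_force": force on the tool from outside, world axes, zero at the start; "torque": the same for the moment, N m; "gripper_width": opening from 0.0 (shut) to 1.0 (fully open); "grasp_force": force on a finger pad.
Only numpy, scipy, OpenCV 4.12 (cv2) and the standard library are available. Lean on these libraries where they do the work, as an engineer would, in place of code of your own. Each camera call takes 0.05 s, during which the arm holds its last target. There are 200 camera calls.

## Working session

There is one attempt and no reset: what is moved stays moved. The work goes in short steps, Python scripts to look and compute and a shell command to move; the robot and the scene stay as the last step left them, time stands still between calls to the robot, and variables do not carry over. Pictures are saved under pics/ and viewed, at most 10 in all, crops included, and the job is handed in when it is done.

```bash
mkdir -p pics; cat > h.py <<'E'
import numpy as np, cv2
from station import bot
def cam(n):
    c=bot.read_camera(n); f=240/np.tan(np.radians(c["fovy"])/2)
    c["K"]=np.array([[f,0,c["cx"]],[0,f,c["cy"]],[0,0,1]]); c["D"]=np.array(c["distortion"],float); c["pose"]=np.array(c["pose"]); return c
def rays(c,uv):
    p=cv2.undistortPoints(np.array(uv,float).reshape(-1,1,2),c["K"],c["D"]).reshape(-1,2)
    return np.c_[p,np.ones(len(p))]@c["pose"][:3,:3].T
def plane(c,uv,z):
    r=rays(c,uv); o=c["pose"][:3,3]; return o+r*((z-o[2])/r[:,2])[:,None]
def cloud(c):
    v,u=np.mgrid[0:480,0:640]; r=rays(c,np.c_[u.ravel(),v.ravel()])
    return (c["pose"][:3,3]+r*c["depth"].ravel()[:,None]).reshape(480,640,3)
def save(c,n): cv2.imwrite("pics/"+n,c["pixels"][:,:,::-1])
E
python3 - <<'E'
from h import *
import pickle
for n in ("scene","side","wrist"):
    c=cam(n); save(c,n+"0.png"); pickle.dump(c,open(n+".pkl","wb")); print(n,c["pose"].round(3).tolist(),c["fovy"],c["D"])
o=bot.get_obs(); print(o)
E
```

```text
scene [[-0.692, -0.458, 0.558, -0.05], [-0.722, 0.452, -0.524, 0.611], [-0.012, -0.765, -0.644, 0.784], [0.0, 0.0, 0.0, 1.0]] 51.450103137781895 [-0.09642313  0.          0.          0.          0.        ]
side [[0.971, 0.209, -0.119, 0.676], [0.24, -0.865, 0.44, -0.428], [-0.011, -0.456, -0.89, 1.149], [0.0, 0.0, 0.0, 1.0]] 49.735396298423304 [-0.04194271  0.          0.          0.          0.        ]
wrist [[0.403, -0.875, -0.267, 0.339], [-0.915, -0.387, -0.114, -0.587], [-0.003, 0.29, -0.957, 0.372], [0.0, 0.0, 0.0, 1.0]] 59.121614532170824 [-0.02802829  0.          0.          0.          0.        ]
{'t': 0.15, 'q': array([ 1.04789997,  0.47763979,  0.02236144,  1.55620298, -0.0114914 ,
        1.10927609, -0.08308422]), 'joint_vel': array([-0.00247591, -0.00219436,  0.00064081, -0.00176676,  0.0001596 ,
        0.00010152, -0.00038468]), 'joint_torque': array([ 2.97789244e-03, -5.96926367e+01,  1.61040511e+00, -2.81490862e+01,
        1.27144958e-02,  6.47867331e-03,  2.64184263e-05]), 'eef_pos': array([ 0.27181592, -0.61732734,  0.20323856]), 'tool_rot': array([-6.70087693e-04,  9.78567219e-01,  2.05926465e-01, -1.98554628e-04]), 'contact_force': array([ 0.08593007,  0.11133085, -0.30621641]), 'torque': array([ 0.01173654,  0.01455109, -0.01970527]), 'grasp_force': 0.0, 'gripper_width': 1.0024653621405326}
```

View pics/scene0.png

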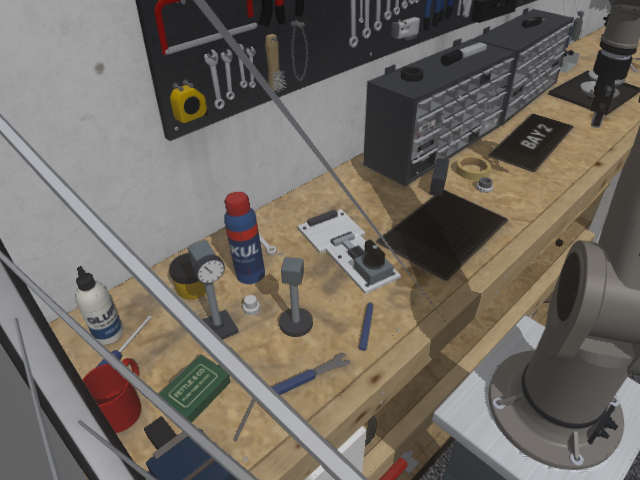

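View pics/side0.png

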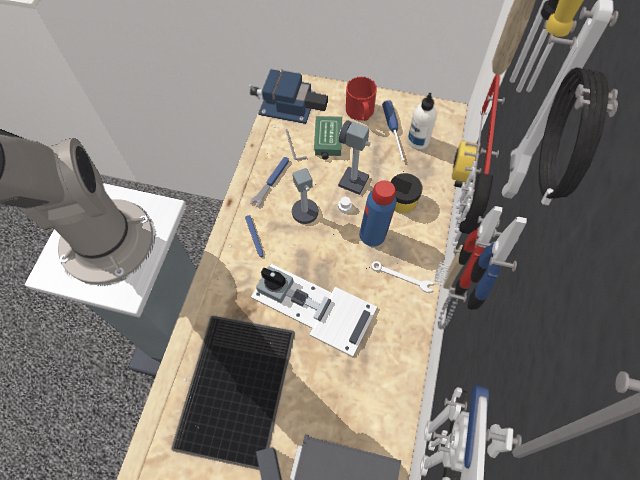

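The scene camera shows the dial stand at about (210,290), the plain stand at (292,300), the can at (243,240) and the clamp at (350,250). In the side view the stand's foot is at (353,181) with its head at (354,135), the can at (378,215), and the clamp at (315,308) with the knob at (272,276) and the fence at (357,328). Next I'll measure from the depth data.

```bash
python3 - <<'E'
import pickle
from h import *
c=pickle.load(open("side.pkl","rb")); P=cloud(c)
im=c["pixels"][:,:,::-1]
cv2.imwrite("pics/crop.png",cv2.resize(im[90:380,230:440],None,fx=2,fy=2,interpolation=cv2.INTER_CUBIC))
def show(n,P,u0,u1,v0,v1,z0,z1,hsv=None):
    Q=P[v0:v1,u0:u1].reshape(-1,3); m=(Q[:,2]>z0)&(Q[:,2]<z1); Q=Q[m]
    if len(Q)<4: print(n,len(Q)); return
    r=cv2.minAreaRect((Q[:,:2]*1000).astype(np.float32)); print(n,len(Q),"mean",Q.mean(0).round(4),"rect",np.round(r[0],1),np.round(r[1],1),round(r[2],1))
print("bench z",P[240:260,290:340,2].mean(),P[300:320,400:420,2].mean())
show("side foot",P,330,375,165,195,.006,.02)
show("side head top",P,335,375,115,155,.205,.225)
show("side head all",P,335,375,115,155,.16,.225)
show("plate",P,245,385,260,360,.005,.016)
show("fence",P,340,385,300,350,.019,.03)
show("knob",P,250,300,255,300,.075,.095)
show("knobhouse",P,250,300,255,305,.035,.045)
show("plain head",P,285,320,165,195,.15,.18)
show("can top",P,360,400,175,220,.19,.23)
s=pickle.load(open("scene.pkl","rb")); R=cloud(s)
show("sc head top",R,180,235,230,290,.205,.225)
show("sc head all",R,180,235,230,290,.16,.225)
show("sc foot",R,195,245,305,345,.006,.018)
show("sc plate",R,290,410,200,300,.005,.016)
show("sc fence",R,290,345,200,235,.019,.03)
show("sc knob",R,350,395,235,280,.075,.095)
# foot dark mask in side
hsv=cv2.cvtColor(c["pixels"],cv2.COLOR_RGB2HSV)
E
```

```text
bench z 0.00544639130368669 0.0023493721810865353
side foot 427 mean [0.5664 0.3127 0.0122] rect [570.  315.7] [65.8 88.5] 78.3
side head top 387 mean [0.5582 0.3159 0.2139] rect [557.8 318.1] [46.6 59.9] 77.2
side head all 683 mean [0.5598 0.3105 0.2025] rect [562.4 315.7] [50.2 69.7] 77.9
plate 4260 mean [ 0.5672 -0.0603  0.0095] rect [554.8 -46.2] [324.7 242.7] 13.1
fence 254 mean [ 0.6631 -0.0714  0.0237] rect [663.1 -70.8] [79.5 16.4] 76.7
knob 189 mean [ 0.4511 -0.0212  0.083 ] rect [450.4 -20.3] [17.7 55.9] 75.5
knobhouse 357 mean [ 0.4546 -0.0266  0.0395] rect [450.3 -19.9] [63.9 66.4] 76.4
plain head 296 mean [0.467  0.1918 0.1645] rect [468.8 192.1] [37.4 49.5] 42.0
can top 431 mean [0.6536 0.1729 0.2081] rect [653.1 177. ] [45.4 47.8] 54.4
sc head top 573 mean [0.5497 0.3218 0.2143] rect [555.4 319.6] [45.6 60.1] 79.9
sc head all 1041 mean [0.5422 0.3239 0.2029] rect [554.9 319.9] [52.7 61.2] 80.6
sc foot 424 mean [0.5566 0.3074 0.0124] rect [561.4 289.8] [87.2 69.4] 87.1
sc plate 2548 mean [ 0.553  -0.0477  0.0099] rect [546.2 -52.7] [276.  345.9] 38.3
sc fence 164 mean [ 0.6593 -0.0687  0.0233] rect [637.9 -55.1] [78.5 94.6] 56.4
sc knob 183 mean [ 0.4454 -0.0173  0.0826] rect [447.3 -19.3] [18.9 55.9] 74.8
```

View pics/crop.png

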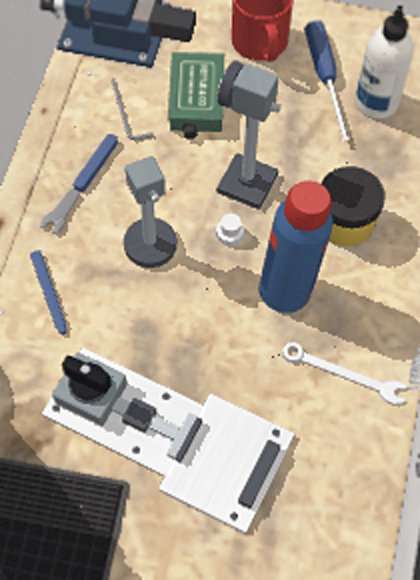

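The crop agrees: knob lying along the clamp's x axis at crop (85,375), fence at (260,472), stand head at (253,90) with its dial to the left (world -x). The clamp yaw comes out at about -13.4° and the stand yaw at about -12°. I'll move over the clamp for a close look, with tool x at about 167° so that q7 has room for the knob turn.

```bash
python3 -m jog '[[0,0,-8,-0.12],[0,0,-15.7,-0.25],[0,0,-15.7,-0.37],[0,0,-15.7,-0.5],[4,-3,-15.7,-2.5],[49,-34.9,-15.7,-2.5],[49,-34.9,-15.7,-2.5],[49,-34.9,-15.7,-2.5],[49,-34.9,-15.7,-2.5],[49,-34.9,-15.7,-2.5],[49,-34.9,-15.7,-2.5],[49,-34.9,-15.7,-2.5],[49,-34.9,-15.7,-2.5],[49,-34.9,-15.7,-2.5],[49,-34.9,-15.7,-2.5],[49,-34.9,-15.7,-2.5],[49,-34.9,-15.7,-2.5],[49,-34.9,-15.7,-2.5],[49,-34.9,-15.7,-2.5],[49,-34.9,-15.7,-2.5]]' -1
python3 - <<'E'
from h import *
import pickle
c=cam("wrist"); save(c,"w1.png"); pickle.dump(c,open("w1.pkl","wb")); o=bot.get_obs(); print(o["q"].round(3),o["tool_rot"].round(4))
P=cloud(c)
def show(n,m):
    Q=P[m]
    if len(Q)<4: print(n,len(Q)); return
    r=cv2.minAreaRect((Q[:,:2]*1000).astype(np.float32)); print(n,len(Q),"mean",Q.mean(0).round(4),"rect",np.round(r[0],1),np.round(r[1],1),round(r[2],1))
def box(x0,x1,y0,y1,z0,z1): return (c["depth"]>0)&(P[...,0]>x0)&(P[...,0]<x1)&(P[...,1]>y0)&(P[...,1]<y1)&(P[...,2]>z0)&(P[...,2]<z1)
show("fence",box(.63,.70,-.13,-.01,.0195,.03))
show("knob",box(.41,.49,-.06,.02,.075,.09))
show("house",box(.40,.50,-.07,.03,.035,.045))
show("jaw",box(.52,.62,-.1,0,.019,.03))
show("plateR",box(.58,.7,-.16,.03,.006,.014))
show("head",box(.5,.63,.25,.38,.205,.225))
E
```

```text
t: 1.82
eef_pos: [0.5814, -0.0941, 0.3608]
tool_rot: [0.0, 0.108, 0.994, 0.002]
contact_force: [-0.8, 0.4, 0.1]
gripper_width: 1.003
grasp_force: 0.0
[ 0.577  0.296 -0.663  1.518  0.182  1.391  1.261] [-3.000e-04  1.061e-01  9.944e-01  7.000e-04]
fence 807 mean [ 0.6616 -0.0684  0.0231] rect [662.1 -67.9] [79.5 16.7] 76.1
knob 1003 mean [ 0.4508 -0.0186  0.0831] rect [451.1 -18.2] [16.2 53. ] 76.6
house 1934 mean [ 0.4514 -0.0202  0.0394] rect [449.5 -17.7] [62.6 66.5] 76.8
jaw 1195 mean [ 0.5563 -0.0435  0.0219] rect [548.  -41.5] [55.8 62.1] 77.6
plateR 6999 mean [ 0.6233 -0.056   0.0093] rect [623.5 -59. ] [130.1 110.6] 76.9
head 0
```

View pics/w1.png

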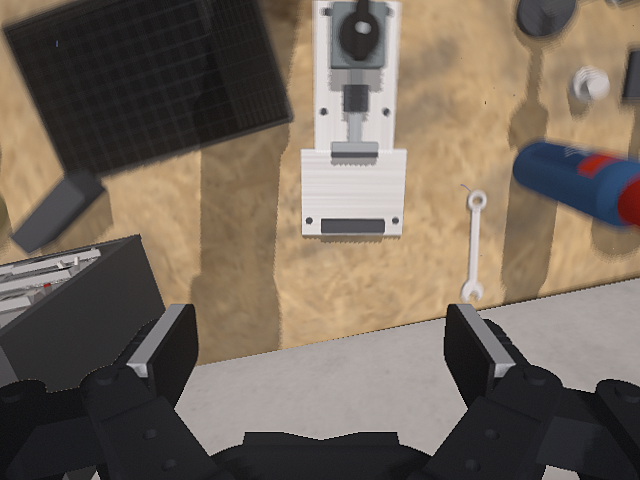

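The wrist view shows the clamp upright in the picture: knob at (360,35), jaw at (354,150), fence at (352,226), and nothing on the plate. Knob, housing and fence sizes all fit, so the seat is at about (0.625,-0.060) with yaw -13.3°. I'll move above the stand.

```bash
python3 -m jog '[[0.5,2,0,0],[1.5,6,0,0],[10.4,39.8,0,0],[10.4,39.8,0,0],[10.4,39.8,0,0],[10.4,39.8,0,0],[10.4,39.8,0,0],[10.4,39.8,0,0],[10.4,39.8,0,0],[10.4,39.8,0,0],[10.4,39.8,0,0],[10.4,39.8,0,0],[10.4,39.8,0,0],[10.4,39.8,0,0],[10.4,39.8,0,0]]' -1
python3 - <<'E'
from h import *
import pickle
c=cam("wrist"); save(c,"w2.png"); pickle.dump(c,open("w2.pkl","wb")); o=bot.get_obs(); print(o["q"].round(3),o["tool_rot"].round(4))
P=cloud(c)
def show(n,m):
    Q=P[m]
    if len(Q)<4: print(n,len(Q)); return
    r=cv2.minAreaRect((Q[:,:2]*1000).astype(np.float32)); print(n,len(Q),"mean",Q.mean(0).round(4),"rect",np.round(r[0],1),np.round(r[1],1),round(r[2],1))
def box(x0,x1,y0,y1,z0,z1): return (c["depth"]>0)&(P[...,0]>x0)&(P[...,0]<x1)&(P[...,1]>y0)&(P[...,1]<y1)&(P[...,2]>z0)&(P[...,2]<z1)
show("headtop",box(.5,.63,.25,.38,.210,.219))
show("head+dial",box(.5,.63,.25,.38,.165,.225))
m=box(.5,.63,.25,.38,.211,.219)
# head top only: beyond the dial along stand axis
a=np.radians(-13); e=np.array([np.cos(a),np.sin(a)])
d=P[...,:2]@e; d0=d[m].max(); print("x extent",d0-d[m].min()); show("top-only",m&(d>d0-.040))
show("foot",box(.5,.63,.25,.38,.008,.016))
E
```

```text
t: 3.12
eef_pos: [0.5712, 0.3078, 0.3609]
tool_rot: [0.0, 0.118, 0.993, -0.001]
contact_force: [-0.5, -0.6, 0.1]
gripper_width: 0.999
grasp_force: 0.0
[-0.063  0.438 -0.778  1.366  0.306  1.459  0.508] [ 3.000e-04  1.177e-01  9.930e-01 -5.000e-04]
headtop 3529 mean [0.5563 0.3213 0.214 ] rect [556.9 321.1] [35.9 59.7] 77.8
head+dial 4251 mean [0.5526 0.3219 0.2115] rect [561.3 320.1] [53. 70.] 78.1
x extent 0.05932825019290694
top-only 2371 mean [0.5654 0.3193 0.2141] rect [566.2 319.1] [35.9 40.1] 77.6
foot 438 mean [0.5496 0.3036 0.0113] rect [554.7 302.3] [ 52.  109.2] 19.8
```

View pics/w2.png

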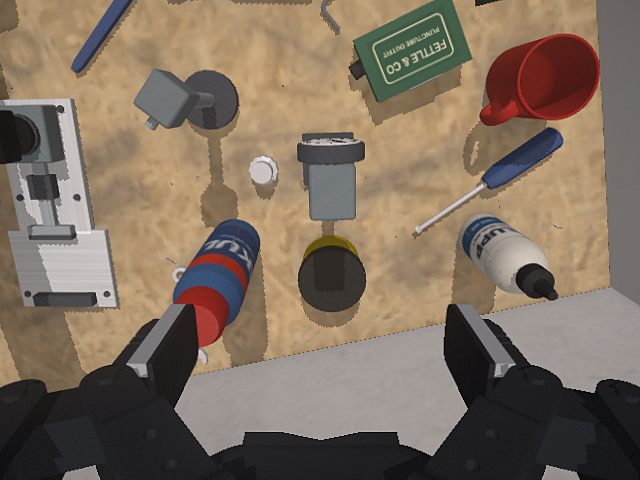

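The wrist view shows the stand's head at (332,190) with the dial facing up in the picture (the -x side) and free space on both sides for the fingers. The head centre is (0.5642,0.3195), the stand yaw is -12.3°, and the measured 36 x 59.7 mm fits the given size.

```bash
python3 -m jog '[[0,0,2,-0.02],[0,0,5,-0.02],[0,0,8,-0.02],[0,0,9.5,-0.02],[0,0,10,-0.02],[0,0,10,-0.02],[0,0,10,-0.02],[0,0,10,-0.02]]' -1
cat > rel.py <<'E'
from h import *
from scipy.spatial.transform import Rotation as R
import sys
def rel(tx,ty,tz,toolx_deg):
    o=bot.get_obs(); q=o["tool_rot"]; M=R.from_quat([q[1],q[2],q[3],q[0]]).as_matrix()
    a=np.degrees(np.arctan2(M[1,0],M[0,0])); s=-(toolx_deg-a); s=(s+180)%360-180
    print("pos",o["eef_pos"].round(4),"toolx",round(a,2),"tilt",np.degrees(np.arccos(-M[2,2])).round(2),"rel cm",(M.T@(np.array([tx,ty,tz])-o["eef_pos"])*100).round(2),"spin",np.radians(s).round(3))
rel(*map(float,sys.argv[1:5]))
E
python3 rel.py .5642 .3195 .167 167.7
```

```text
t: 3.83
eef_pos: [0.5709, 0.3107, 0.2629]
tool_rot: [0.001, 0.106, 0.994, 0.001]
contact_force: [-0.5, -0.5, -0.3]
gripper_width: 1.001
grasp_force: 0.0
pos [0.5709 0.3107 0.2629] toolx 167.81 tilt 0.16 rel cm [0.87 0.7  9.59] spin 0.002
```

```bash
python3 -m jog '[[0.9,0.7,0,0],[0.9,0.7,0,0],[0.9,0.7,0,0],[0.9,0.7,0,0],[0.9,0.7,0,0],[0.9,0.7,0,0]]' -1; python3 rel.py .5642 .3195 .167 167.7
```

```text
t: 4.33
eef_pos: [0.5629, 0.3189, 0.261]
tool_rot: [0.0, 0.106, 0.994, -0.0]
contact_force: [0.9, 0.2, 0.1]
gripper_width: 1.002
grasp_force: 0.0
pos [0.5629 0.3189 0.261 ] toolx 167.85 tilt 0.01 rel cm [-0.11  0.09  9.4 ] spin 0.003
```

```bash
python3 -m jog '[[-0.1,0.1,2,0],[-0.1,0.1,4.5,0],[-0.1,0.1,6.5,0],[-0.1,0.1,8,0],[-0.1,0.1,9,0],[-0.1,0.1,9.4,0],[-0.1,0.1,9.4,0],[-0.1,0.1,9.4,0],[-0.1,0.1,9.4,0],[-0.1,0.1,9.4,0]]' -1; python3 rel.py .5642 .3195 .167 167.7; 
```

```text
t: 5.17
eef_pos: [0.5645, 0.3204, 0.1682]
tool_rot: [0.001, 0.106, 0.994, 0.001]
contact_force: [0.3, -0.6, 0.8]
gripper_width: 0.999
grasp_force: 0.0
pos [0.5645 0.3204 0.1682] toolx 167.86 tilt 0.11 rel cm [ 0.01 -0.09  0.12] spin 0.003
```

```bash
python3 -m jog '[[0,-0.05,0,0],[0,-0.05,0,0],[0,-0.05,0,0],[0,-0.05,0,0],[0,-0.05,0,0],[0,-0.05,0,0],[0,-0.05,0,0],[0,-0.05,0,0],[0,-0.05,0,0],[0,-0.05,0,0]]' 1 60; python3 rel.py .5642 .3195 .167 167.7; 
```

```text
t: 6.0
eef_pos: [0.5642, 0.3194, 0.1674]
tool_rot: [0.0, 0.106, 0.994, 0.0]
contact_force: [0.0, -1.5, 4.5]
gripper_width: 0.407
grasp_force: 61.5
pos [0.5642 0.3194 0.1674] toolx 167.85 tilt 0.04 rel cm [-0.    0.02  0.04] spin 0.003
```

```bash
python3 -m jog '[[0,0,-0.2,0],[0,0,-0.6,0],[0,0,-1.5,0],[0,0,-3,0],[0,0,-5,0],[0,0,-7.3,0],[0,0,-9.7,0],[0,0,-12.1,0],[0,0,-14.5,0],[0,0,-17,0],[0,0,-19.3,0],[0,0,-21.3,0],[0,0,-23,0],[0,0,-24.2,0],[0,0,-24.8,0],[0,0,-25,0],[0,0,-25,0],[0,0,-25,0]]' 1 60; python3 rel.py .617 -.0577 .417 166.7; 
```

```text
t: 7.5
eef_pos: [0.5635, 0.319, 0.4157]
tool_rot: [-0.001, 0.106, 0.994, -0.001]
contact_force: [0.7, 0.4, -4.1]
gripper_width: 0.408
grasp_force: 60.6
pos [0.5635 0.319  0.4157] toolx 167.87 tilt 0.12 rel cm [-13.14 -35.71  -0.09] spin 0.02
```

```bash
python3 -m jog '[[-0.1,-0.3,0,0],[-0.4,-1.1,0,0],[-0.9,-2.4,0,0],[-1.6,-4.3,0,0.005],[-2.4,-6.5,0,0.01],[-3.3,-9,0,0.01],[-4.3,-11.7,0,0.01],[-5.3,-14.4,0,0.015],[-6.3,-17.1,0,0.02],[-7.3,-19.8,0,0.02],[-8.3,-22.5,0,0.02],[-9.3,-25.2,0,0.02],[-10.2,-27.8,0,0.02],[-11.1,-30.2,0,0.02],[-11.8,-32.2,0,0.02],[-12.4,-33.8,0,0.02],[-12.8,-34.9,0,0.02],[-13.1,-35.5,0,0.02],[-13.1,-35.7,0,0.02],[-13.1,-35.7,0,0.02]]' 1 60; python3 -m jog '[[0,0,0,0],[0,0,0,0],[0,0,0,0],[0,0,0,0]]';  python3 rel.py .617 -.0577 .197 166.55; python3 - <<'E'
from h import *
c=cam("side"); save(c,"s3.png"); P=cloud(c)
w=cam("wrist");Q=cloud(w)
def show(n,P,b):
    m=(P[...,0]>b[0])&(P[...,0]<b[1])&(P[...,1]>b[2])&(P[...,1]<b[3])&(P[...,2]>b[4])&(P[...,2]<b[5]); X=P[m]
    if len(X)<4: print(n,len(X));return
    r=cv2.minAreaRect((X[:,:2]*1000).astype(np.float32)); print(n,len(X),X.mean(0).round(4),np.round(r[0],1),np.round(r[1],1),round(r[2],1), X[:,2].min().round(4))
show("side foot",P,(.56,.68,-.13,.01,.24,.275))
show("side col",P,(.56,.68,-.13,.01,.285,.39))
show("fence w",Q,(.63,.70,-.13,-.01,.0195,.03))
show("foot w",Q,(.56,.68,-.13,.01,.24,.275))
save(w,"w3.png")
E
```

```text
t: 9.17
eef_pos: [0.6166, -0.0569, 0.4169]
tool_rot: [-0.0, 0.116, 0.993, 0.0]
contact_force: [-0.1, -0.2, -5.1]
gripper_width: 0.407
grasp_force: 60.5
t: 9.5
eef_pos: [0.6168, -0.0563, 0.4171]
tool_rot: [0.0, 0.115, 0.993, 0.0]
contact_force: [0.6, 0.3, -4.9]
gripper_width: 0.412
grasp_force: 60.5
pos [ 0.6168 -0.0563  0.4171] toolx 166.79 tilt 0.01 rel cm [-0.05 -0.13 22.01] spin 0.004
side foot 955 [ 0.6187 -0.0626  0.262 ] [617.8 -57.2] [64.  62.7] 76.9 0.2498
side col 228 [ 0.6189 -0.063   0.3394] [618.7 -61.7] [15.8  9.1] 8.4 0.2852
fence w 0
foot w 3068 [ 0.6006 -0.0522  0.2616] [602.4 -52.7] [62.2 31.6] 77.0 0.2504
```

View pics/s3.png

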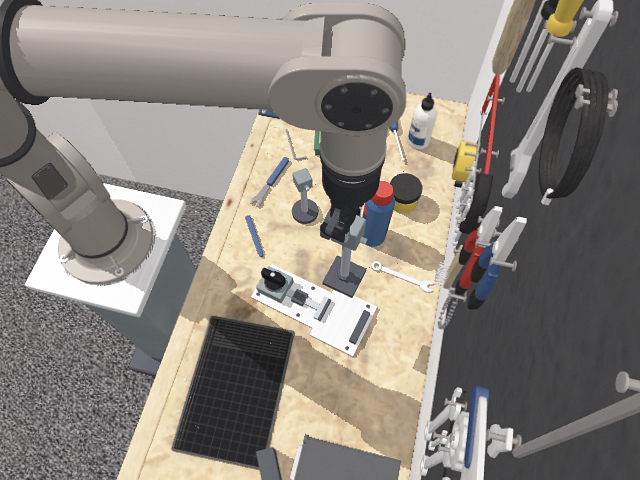

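The side view shows the stand hanging upright from the gripper with its foot at (345,277), above the clamp. Foot centre and yaw match the target except for about 2 mm in -y. I'll lower it with that correction.

```bash
python3 -m jog '[[0,-0.2,0.2,0.003],[0,-0.2,0.8,0.003],[0,-0.2,2,0.003],[0,-0.2,4,0.003],[0,-0.2,6.3,0.003],[0,-0.2,8.7,0.003],[0,-0.2,11,0.003],[0,-0.2,13.3,0.003],[0,-0.2,15.5,0.003],[0,-0.2,17.5,0.003],[0,-0.2,19.2,0.003],[0,-0.2,20.5,0.003],[0,-0.2,21.4,0.003],[0,-0.2,22,0.003],[0,-0.2,22.2,0.003],[0,-0.2,22.2,0.003],[0,-0.2,22.2,0.003],[0,-0.2,22.2,0.003]]' 1 60; python3 rel.py .6165 -.0583 .177 166.7; cat > m.py <<'E'
from h import *
import sys
c=cam("side"); P=cloud(c); w=cam("wrist");Q=cloud(w)
save(c,sys.argv[1]+"s.png"); save(w,sys.argv[1]+"w.png"); z=float(sys.argv[2])
def show(n,P,b):
    m=(P[...,0]>b[0])&(P[...,0]<b[1])&(P[...,1]>b[2])&(P[...,1]<b[3])&(P[...,2]>b[4])&(P[...,2]<b[5]); X=P[m]
    if len(X)<4: print(n,len(X));return
    r=cv2.minAreaRect((X[:,:2]*1000).astype(np.float32)); print(n,len(X),X.mean(0).round(4),np.round(r[0],1),np.round(r[1],1),round(r[2],1))
for n,A in (("s",P),("w",Q)):
    show(n+" foot",A,(.575,.656,-.13,.01,z+.007,z+.018))
    show(n+" col",A,(.58,.66,-.13,.01,z+.03,z+.1))
    show(n+" fence",A,(.645,.70,-.13,-.01,.0195,.027))
    show(n+" jaw",A,(.52,.6,-.1,0,.019,.0255))
E
python3 m.py a .027
```

```text
t: 11.1
eef_pos: [0.6171, -0.059, 0.196]
tool_rot: [0.001, 0.117, 0.993, 0.0]
contact_force: [-0.1, -0.3, -4.5]
gripper_width: 0.408
grasp_force: 60.5
pos [ 0.6171 -0.059   0.196 ] toolx 166.55 tilt 0.1 rel cm [0.08 0.06 1.9 ] spin -0.003
s foot 597 [ 0.6189 -0.0644  0.0403] [618.5 -60.3] [63.6 62.5] 76.4
s col 81 [ 0.6193 -0.066   0.0923] [618.7 -64.6] [15.9  8.9] 4.5
s fence 228 [ 0.6626 -0.0727  0.0235] [663.1 -70.6] [79.6 16.3] 77.0
s jaw 266 [ 0.5579 -0.0462  0.0221] [548.8 -44. ] [57.5 63.6] 79.0
w foot 2797 [ 0.6003 -0.0546  0.0398] [602.5 -55.1] [62.1 30.9] 76.7
w col 21 [ 0.6103 -0.0568  0.0606] [610.5 -56.8] [8.2 1.5] 74.2
w fence 0
w jaw 2726 [ 0.5561 -0.0429  0.0218] [547.9 -41.4] [56.1 63.4] 76.5
```

```bash
python3 -m jog '[[0.05,0.05,0.2,-0.003],[0.05,0.05,0.5,-0.003],[0.05,0.05,0.8,-0.003],[0.05,0.05,1.0,-0.003],[0.05,0.05,1.2,-0.003],[0.05,0.05,1.3,-0.003],[0.05,0.05,1.4,-0.003],[0.05,0.05,1.5,-0.003],[0.05,0.05,1.55,-0.003],[0.05,0.05,1.6,-0.003],[0.05,0.05,1.65,-0.003],[0.05,0.05,1.7,-0.003],[0.05,0.05,1.7,-0.003],[0.05,0.05,1.7,-0.003]]' 1 60; python3 rel.py .6165 -.0583 .177 166.7
```

```text
t: 12.37
eef_pos: [0.616, -0.0586, 0.178]
tool_rot: [0.0, 0.116, 0.993, -0.0]
contact_force: [-0.6, -0.1, -4.9]
gripper_width: 0.41
grasp_force: 60.5
pos [ 0.616  -0.0586  0.178 ] toolx 166.72 tilt 0.0 rel cm [-0.04  0.04  0.1 ] spin 0.0
```

```bash
python3 -m jog '[[0,0,0.05,0],[0,0,0.1,0],[0,0,0.1,0],[0,0,0.1,0]]' 1 60|grep force; python3 -m jog '[[0,0,0.05,0],[0,0,0.05,0],[0,0,0.05,0]]' 1 60|grep -E 'force|pos';  python3 -m jog '[[0,0,0.05,0],[0,0,0.05,0],[0,0,0.05,0]]' 1 60|grep -E 'force|pos'
```

```text
contact_force: [-0.7, 0.0, -0.6]
grasp_force: 60.9
eef_pos: [0.6165, -0.0586, 0.1774]
contact_force: [-2.2, -1.8, 5.9]
grasp_force: 61.6
eef_pos: [0.6167, -0.0587, 0.1774]
contact_force: [-2.2, -0.8, 8.0]
grasp_force: 62.2
```

```bash
python3 -m jog '[[0,0,-0.04,0],[0,0,-0.06,0],[0,0,-0.06,0]]' 1 20|grep -E 'force'; python3 -m jog '[[0,0,0,0],[0,0,0,0],[0,0,0,0],[0,0,0,0],[0,0,0,0],[0,0,0,0],[0,0,0,0],[0,0,0,0]]' -1;  python3 m.py b .010
```

```text
contact_force: [-1.3, -1.4, 5.9]
grasp_force: 61.9
t: 14.12
eef_pos: [0.616, -0.0586, 0.1766]
tool_rot: [0.0, 0.116, 0.993, 0.0]
contact_force: [-0.1, 0.1, 0.4]
gripper_width: 1.004
grasp_force: 0.0
s foot 595 [ 0.6214 -0.0683  0.0219] [619.3 -64.1] [70.6 91.4] 75.5
s col 78 [ 0.6188 -0.0655  0.0763] [618.5 -64.3] [15.8  7.8] 6.6
s fence 268 [ 0.661  -0.0692  0.0235] [658.6 -70.4] [79.6 32.2] 83.8
s jaw 299 [ 0.5654 -0.0562  0.0219] [560.4 -54.9] [46.  90.9] 76.1
w foot 3237 [ 0.5979 -0.0521  0.0214] [593.8 -52.9] [62.  51.4] 77.0
w col 36 [ 0.6102 -0.0567  0.0444] [610.4 -57. ] [10.3  2.3] 79.2
w fence 0
w jaw 4379 [ 0.5677 -0.0479  0.0217] [560.  -51.8] [67.6 80. ] 89.9
```

```bash
python3 -m jog '[[0,0,-0.5,0],[0,0,-2,0],[0,0,-4,0],[0,0,-7,0],[0,0,-10,0],[0,0,-11,0],[0,0,-11,0],[4,0,-11,0],[8,0,-11,0],[12,0,-11,0],[16,0,-11,0],[17,0,-11,0],[17,0,-11,0],[17,0,-11,0],[17,0,-11,0]]' -1; python3 rel.py .4503 -.019 .052 166.7; python3 - <<'E'
from h import *
w=cam("wrist");Q=cloud(w);s=cam("side");P=cloud(s)
print(bot.get_obs()["q"].round(2))
def show(n,P,b):
    m=(P[...,0]>b[0])&(P[...,0]<b[1])&(P[...,1]>b[2])&(P[...,1]<b[3])&(P[...,2]>b[4])&(P[...,2]<b[5]); X=P[m]
    if len(X)<4: print(n,len(X));return
    r=cv2.minAreaRect((X[:,:2]*1000).astype(np.float32)); print(n,len(X),X.mean(0).round(4),np.round(r[0],1),np.round(r[1],1),round(r[2],1))
show("knob w",Q,(.41,.49,-.06,.02,.075,.09)); show("head s",P,(.56,.66,-.11,0,.219,.229)); show("foot s",P,(.59,.645,-.1,-.02,.0185,.026))
save(w,"w5.png"); save(s,"s5.png")
E
```

```text
t: 15.47
eef_pos: [0.4515, -0.02, 0.2864]
tool_rot: [0.0, 0.116, 0.993, 0.0]
contact_force: [-0.4, -0.8, -0.1]
gripper_width: 0.999
grasp_force: 0.0
pos [ 0.4515 -0.02    0.2864] toolx 166.68 tilt 0.03 rel cm [ 0.14  0.06 23.44] spin -0.0
[ 0.62  0.08 -0.74  1.91  0.06  1.17  1.2 ]
knob w 1095 [ 0.4481 -0.0176  0.0829] [448.9 -17.8] [15.5 55.2] 76.7
head s 531 [ 0.6113 -0.0597  0.2244] [610.5 -58.3] [37.3 59.5] 77.3
foot s 437 [ 0.6181 -0.0646  0.0219] [617.5 -61.2] [64.3 59.6] 79.5
```

View pics/s5.png

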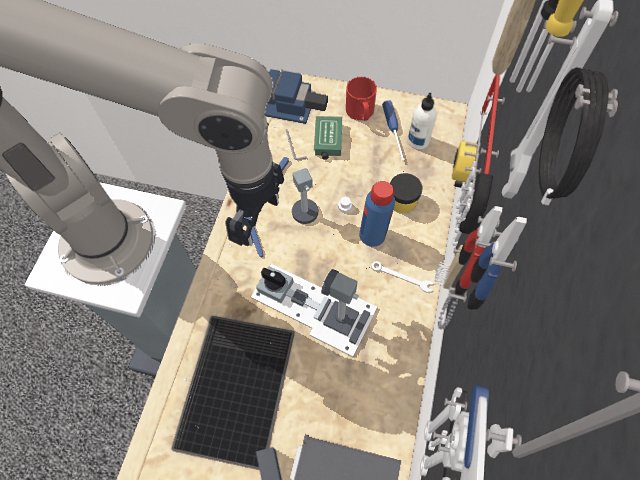

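The side view shows the stand standing on the plate at about (342,315), between jaw and fence, with the dial toward the knob. I'll descend onto the knob.

```bash
python3 -m jog '[[0.2,0.1,2,0],[0.2,0.1,5,0],[0.2,0.1,9,0],[0.2,0.1,13,0],[0.2,0.1,17,0],[0.2,0.1,20,0],[0.2,0.1,22,0],[0.2,0.1,23,0],[0.2,0.1,23.4,0],[0.2,0.1,23.4,0],[0.2,0.1,23.4,0],[0.2,0.1,23.4,0]]' -1; python3 rel.py .4497 -.0185 .052 166.7
```

```text
t: 16.57
eef_pos: [0.4502, -0.0181, 0.0538]
tool_rot: [0.001, 0.116, 0.993, 0.0]
contact_force: [0.2, -0.0, 0.2]
gripper_width: 0.996
grasp_force: 0.0
pos [ 0.4502 -0.0181  0.0538] toolx 166.7 tilt 0.15 rel cm [ 0.04 -0.05  0.18] spin 0.0
```

```bash
python3 -m jog '[[0,0,0,0],[0,0,0,0],[0,0,0,0],[0,0,0,0],[0,0,0,0],[0,0,0,0],[0,0,0,0],[0,0,0,0],[0,0,0,0],[0,0,0,0],[0,0,0,0],[0,0,0,0]]' 1 40; python3 -c "
from h import *
o=bot.get_obs();print(o['torque'].round(3),o['eef_pos'].round(4))"
```

```text
t: 17.57
eef_pos: [0.4487, -0.0191, 0.053]
tool_rot: [-0.0, 0.116, 0.993, -0.001]
contact_force: [-2.1, -2.9, 6.4]
gripper_width: 0.165
grasp_force: 38.9
[-0.623  0.452  0.026] [ 0.4487 -0.0191  0.053 ]
```

```bash
python3 -m jog '[[0,0,0,0.03],[0,0,0,0.08],[0,0,0,0.13],[0,0,0,0.18],[0,0,0,0.23],[0,0,0,0.28],[0,0,0,0.33],[0,0,0,0.38],[0,0,0,0.42],[0,0,0,0.46],[0,0,0,0.5],[0,0,0,0.54],[0,0,0,0.58],[0,0,0,0.62],[0,0,0,0.66],[0,0,0,0.7],[0,0,0,0.74],[0,0,0,0.77],[0,0,0,0.8],[0,0,0,0.8]]' 1 40; python3 -c "
from h import *
o=bot.get_obs();print(o['torque'].round(3),o['q'].round(2))"; python3 rel.py .4487 -.0191 .053 166.7;python3 m.py c .01
```

```text
t: 19.23
eef_pos: [0.4495, -0.0182, 0.053]
tool_rot: [0.001, 0.494, 0.87, 0.0]
contact_force: [0.4, -1.8, 3.7]
gripper_width: 0.169
grasp_force: 39.1
[-0.234 -0.073  0.159] [ 0.29  0.37 -0.46  2.18  0.28  0.64  0.18]
pos [ 0.4495 -0.0182  0.053 ] toolx 120.85 tilt 0.08 rel cm [-0.04 -0.12  0.  ] spin -0.8
s foot 790 [ 0.6165 -0.0642  0.0222] [618.6 -64.6] [68.8 93.5] 74.7
s col 76 [ 0.6236 -0.067   0.0757] [624.  -66.2] [15.8  7.8] 13.9
s fence 320 [ 0.6595 -0.0686  0.0231] [661.4 -70.7] [78.5 33.4] 88.7
s jaw 375 [ 0.5707 -0.0512  0.022 ] [560.1 -54. ] [62.3 81. ] 87.7
w foot 590 [ 0.5894 -0.041   0.0212] [595.1 -42.7] [41.8 37. ] 78.0
w col 0
w fence 0
w jaw 1062 [ 0.5526 -0.0374  0.0224] [559.5 -42. ] [42.8 80.2] 88.3
```

```bash
python3 -m jog '[[0,0,0,0.03],[0,0,0,0.06],[0,0,0,0.09],[0,0,0,0.12],[0,0,0,0.15],[0,0,0,0.18],[0,0,0,0.21],[0,0,0,0.24],[0,0,0,0.27],[0,0,0,0.3]]' 1 40 | grep -v t:; python3 -c "
from h import *
o=bot.get_obs();print(o['torque'].round(3),o['q'].round(2))"; python3 -m jog '[[0,0,0,0.03],[0,0,0,0.06],[0,0,0,0.09],[0,0,0,0.12],[0,0,0,0.15],[0,0,0,0.18],[0,0,0,0.21],[0,0,0,0.24],[0,0,0,0.27],[0,0,0,0.3]]' 1 40;python3 -c "
from h import *
o=bot.get_obs();print(o['torque'].round(3),o['q'].round(2))"; python3 m.py d .01; python3 rel.py .4487 -.0191 .053 166.7
```

```text
eef_pos: [0.4499, -0.018, 0.053]
contact_force: [2.2, -0.6, 3.5]
gripper_width: 0.164
grasp_force: 39.3
[-0.222 -0.38   0.339] [ 0.23  0.36 -0.39  2.19  0.23  0.63 -0.08]
t: 21.0
eef_pos: [0.4504, -0.018, 0.053]
tool_rot: [0.001, 0.728, 0.685, 0.001]
contact_force: [2.4, -1.3, 2.0]
gripper_width: 0.165
grasp_force: 39.3
[-0.243 -0.74   0.322] [ 0.18  0.36 -0.32  2.19  0.19  0.62 -0.34]
s foot 775 [ 0.6175 -0.0647  0.022 ] [616.7 -65.7] [75.1 87.9] 81.8
s col 79 [ 0.6257 -0.0675  0.0765] [625.6 -66. ] [15.9  8. ] 7.0
s fence 341 [ 0.6592 -0.0686  0.0229] [661.8 -71.3] [80.4 33.5] 89.4
s jaw 337 [ 0.5718 -0.0515  0.0221] [559.9 -54. ] [60.7 82.9] 86.8
w foot 8051 [ 0.5975 -0.0543  0.0214] [600.  -56.8] [70.4 50.1] 90.0
w col 0
w fence 0
w jaw 6608 [ 0.5717 -0.0479  0.0214] [559.9 -52.4] [63.5 82.2] 87.8
pos [ 0.4504 -0.0179  0.053 ] toolx 86.57 tilt 0.16 rel cm [-0.13 -0.16  0.  ] spin -1.399
```

```bash
python3 -m jog '[[0,0,0,0.03],[0,0,0,0.06],[0,0,0,0.09],[0,0,0,0.1],[0,0,0,0.1]]' 1 40 | grep force; python3 -m jog '[[0,0,0,0],[0,0,0,0],[0,0,0,0],[0,0,0,0],[0,0,0,0],[0,0,0,0],[0,0,0,0],[0,0,0,0],[0,0,-1,0],[0,0,-3,0],[0,0,-6,0],[0,0,-9,0],[0,0,-12,0],[0,0,-15,0],[0,0,-18,0],[0,0,-20,0],[0,0,-20,0],[0,0,-20,0],[0,0,-20,0]]' -1; python3 - <<'E'
from h import *
w=cam("wrist");Q=cloud(w);s=cam("side");P=cloud(s)
def show(n,P,b):
    m=(P[...,0]>b[0])&(P[...,0]<b[1])&(P[...,1]>b[2])&(P[...,1]<b[3])&(P[...,2]>b[4])&(P[...,2]<b[5]); X=P[m]
    if len(X)<4: print(n,len(X));return
    r=cv2.minAreaRect((X[:,:2]*1000).astype(np.float32)); print(n,len(X),X.mean(0).round(4),np.round(r[0],1),np.round(r[1],1),round(r[2],1))
show("knob w",Q,(.41,.49,-.06,.02,.075,.09)); show("knob s",P,(.41,.49,-.06,.02,.075,.09))
show("head s",P,(.56,.66,-.11,0,.219,.229));show("col s",P,(.58,.66,-.13,.01,.04,.11));show("can",P,(.6,.7,.12,.23,.19,.23));show("plain",P,(.42,.52,.14,.24,.15,.18))
a=np.hstack([s["pixels"][90:370,240:440],w["pixels"][100:380,240:440]])
cv2.imwrite("pics/f.png",cv2.resize(a[:,:,::-1],None,fx=2,fy=2))
E
```

```text
contact_force: [5.7, -2.2, 0.8]
grasp_force: 39.3
t: 23.1
eef_pos: [0.4482, -0.0181, 0.2523]
tool_rot: [-0.0, 0.762, 0.648, -0.0]
contact_force: [0.3, 0.4, 0.1]
gripper_width: 0.997
grasp_force: 0.0
knob w 1296 [ 0.4501 -0.0165  0.0829] [449.9 -17.8] [56.2 16. ] 83.9
knob s 184 [ 0.451  -0.0215  0.0829] [450.4 -21.2] [55.7 16.4] 83.6
head s 543 [ 0.6183 -0.0614  0.2244] [617.8 -61.2] [40.5 58.8] 76.6
col s 79 [ 0.6257 -0.0676  0.0767] [625.7 -65.9] [16.   8.7] 8.3
can 426 [0.6509 0.171  0.208 ] [651.2 175.2] [48.9 46. ] 42.9
plain 293 [0.467  0.192  0.1648] [468.7 192. ] [36.3 49.9] 39.0
```

View pics/f.png

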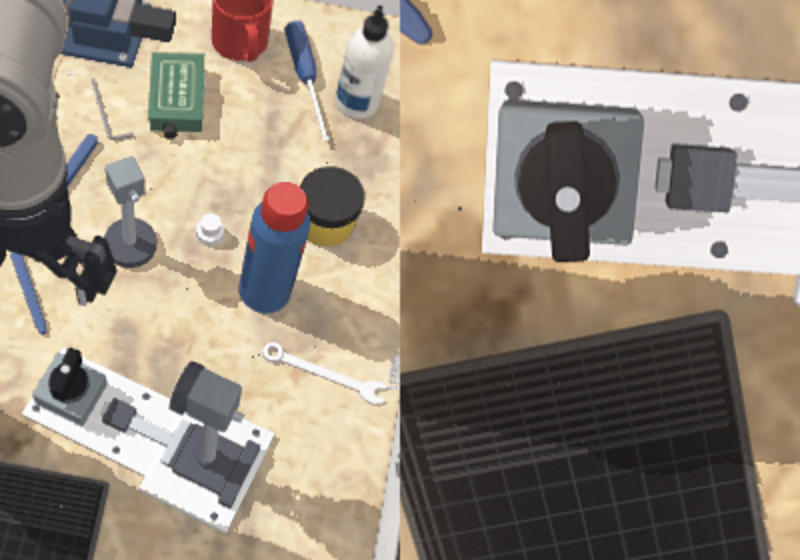

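The picture shows the stand's foot held between jaw and fence, upright, with the dial toward the knob. The knob bar has turned 1.44 rad, so the clutch slipped by about 0.4. The can and the plain stand have not moved, and the robot is touching nothing.

```bash
python3 -c "
from station import bot
print(bot.hand_in())"
```

```text
the job is handed in; nothing more can be done
None
```

The job is handed in after about 23 s of robot time: the indicator stand is upright and clamped against the fence with its dial facing the knob, the clutch slipped by about 0.4 rad, and the plain stand and spray can are where they were.

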